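# Refit a fuse behind the loose cover of a furnace fuse box

### The job

The furnace fuse box on the bench has one empty fuse way, marked by a red indicator under its cover. Lift the loose cover plate off its two pins and lay it flat on a clear patch of the bench and let go, put the spare fuse fully down into the empty contacts, then gently seat the cover back on both pins, the same way round as before and flush on the rim. Leave the fuse that is already fitted and the other things on the bench where they are.

Things in the scene. Friction and masses are not known exactly. Their poses are not given: they have to be found in the camera images.
- housing: open-topped grey plastic fuse box fixed to the bench, 138 (x) x 94 (y) mm, rim 38 mm high, walls 5 mm, floor 6 mm thick, a 17 mm square post in each inside corner; origin: centre of underside, z up. Two fuse ways at x -25 and x +25 mm, y 0; a fuse lies in its way along y, with 27 mm free to the wall and 32 mm to the other fuse beside it.
- pin_small (a point): foot, at rim height, of the thin steel pin, 8 mm thick, 14 mm high with a tapered tip, on the rim at x -56, y -34 mm of the housing
- pin_large (a point): foot, at rim height, of the thick steel pin, 11 mm thick, 14 mm high with a tapered tip, on the rim at x +56, y +34 mm of the housing
- cover: loose grey cover plate, 138 (x) x 94 (y) x 5 mm, about 0.22 kg, starting seated on the pins with its axes parallel to the housing's. Origin: centre of its underside, z up; seated, it lies 38 mm above the housing's origin. An 11 mm hole at x -56, y -34 mm fits the thin pin, a 14 mm hole at x +56, y +34 mm the thick one.
- handle (a point): middle of the cover's handle bar, 28 mm above the cover's underside: a black bridge handle along the cover's y, 12 mm wide (x), 62 mm long (y), 14 mm high, 16 mm clear above the plate
- hole_large (a point): centre of the cover's 14 mm hole (orange dot beside it), at the underside; seated, it coincides with pin_large
- empty_way: the empty fuse way (either of the two): origin where the spare fuse's origin must come to lie, 10 mm above the bench; y along the fuse. At each end (y 20 to 27.5 mm either way) an open copper fork takes a blade: 9 mm gap along x, flared lips, top 26 mm above the bench. A red indicator lens, 6 mm wide, its top 18 mm above the bench, stands at y -35.5 mm.
- spare_fuse: spare fuse with a green patch on top, lying upright on the bench: white ceramic body 18 (x) x 36 (y) x 22 (z) mm with a steel blade 5 mm thick (x), 12 mm high, at each end, 57 mm long (y) over the blades; origin at the centre of the body's underside, z up; the same either way round; about 60 g
- fitted_fuse: the same kind of fuse with a blue patch, already in the other way: leave it there
- tape_roll: roll of clear tape lying flat, 76 mm across, 24 mm high, loose; origin at the centre of its underside
- usb_stick: blue USB stick, 18 (x) x 50 (y) x 8 mm, loose; origin at the centre of its underside
- stapler: blue stapler, 34 (x) x 128 (y) x 58 mm, loose; origin at the centre of its underside
- calculator: pocket calculator, 120 (x) x 68 (y) x 16 mm, loose; origin at the centre of its underside
- marker_pen: marker pen, 18 (x) x 134 (y) x 18 mm, loose; origin at the centre of its underside
- box_cutter: orange box cutter, 24 (x) x 163 (y) x 18 mm, loose; origin at the centre of its underside
- screwdriver: yellow screwdriver, 27 (x) x 185 (y) x 25 mm, loose; origin at the centre of its underside

How it is judged:
On the way, in this order (a step that is already met when the one before it is completed fails the run):
1. the cover lies flat on the bench, let go (height (world z) of cover below 0.006 m and angle between cover's own z axis and vertical below 0.06 rad and contact force between the fingers and cover below 0.1 N and linear speed of cover below 0.02 m/s), for 0.2 s.
2. the spare fuse is fully down in the empty contacts, let go (horizontal distance between spare_fuse and empty_way below 0.004 m and z of spare_fuse in the frame of empty_way between -0.003 and 0.002 m and angle between the y axis of spare_fuse and the y axis of empty_way, either way round below 0.12 rad and angle between spare_fuse's own z axis and vertical below 0.08 rad and contact force between the fingers and spare_fuse below 0.1 N), for 0.2 s.
At the end, for the whole second after the job is handed in: Spare fuse fully down in the once empty contacts (4 mm sideways, 2 mm in height, upright); fitted fuse within 5 mm of its start; cover at rest on both pins, same way round as at the start, flush on the rim (4 mm sideways, at most 2.5 mm high, level within 0.035 rad) (horizontal distance between spare_fuse and empty_way below 0.004 m and z of spare_fuse in the frame of empty_way between -0.003 and 0.002 m and angle between the y axis of spare_fuse and the y axis of empty_way, either way round below 0.12 rad and angle between spare_fuse's own z axis and vertical below 0.08 rad and horizontal distance between cover and housing below 0.004 m and z of cover in the frame of housing between 0.036 and 0.0405 m and angle between cover's own z axis and vertical below 0.035 rad and horizontal distance between hole_large and pin_large below 0.005 m and distance of fitted_fuse from where it was at the start of the episode below 0.005 m and linear speed of each of cover, spare_fuse below 0.01 m/s); the robot touches nothing.
It fails at once if one of the other things on the bench (tape, USB stick, stapler, calculator, pen, cutter, screwdriver) is moved more than 30 mm (distance of any of tape_roll, usb_stick, stapler, calculator, marker_pen, box_cutter, screwdriver from where it was at the start of the episode above 0.03 m).
It fails at once if the cover strikes or is pressed on the housing with more than 60 N (contact force between cover and housing above 60 N).
It fails at once if the fitted fuse is pulled or knocked more than 10 mm from its place (distance of fitted_fuse from where it was at the start of the episode above 0.01 m).
It also fails if it takes over 72 s, if anything falls off the work surface, if the arm or the gripper's body presses on something with over 40 N, if the wrist force passes 120 N, or if a joint passes its speed limit or range.

### The arm

A 7-joint arm with a two-finger parallel gripper is mounted at the origin on a cart in front of the work surface, level with it; the furniture and walls round the work are solid. World frame = base frame: x ahead of the robot, y to its left, z up, the work surface at z = 0. Lengths are in m, angles in rad, forces in N, time in s.
With the tool pointing down it reaches from about 0.4 to 0.85 m from the base axis. Payload 4.5 kg.
Tool frame: the origin (TCP) lies between the finger pads; the fingertips stand r.finger_overhang ahead of it and the grasp point (between the pads) lies 8 mm behind it (r.finger_overhang is the distance from the TCP to the fingertips, in m); z points along the fingers, x is the direction in which the jaws open and shut, and the axes are right-handed (so a half turn about z gives the same grasp; the last joint's range is limited). The gripper opens to 88 mm and grips with 3 to 60 N. Pads are 18 mm wide; open, the fingers measure 123 mm over their backs; the gripper's body (75 mm by 187 mm) begins 45 mm behind the grasp point.
Start: joints at [-1.113, 0.689, -0.195, 1.565, 0.157, 0.902, -0.215], TCP at [0.257, 0.57, 0.25] pointing down, gripper open.
Joint ranges: [-3.01, 3.01], [-0.46, 2.08], [-1.47, 1.51], [0.13, 2.56], [-1, 4.14], [0.04, 2.09], [-2.66, 2.66]. Speed limits (rad/s): [2.57, 2.57, 3.14, 3.14, 3.14, 3.14, 3.14].

### API

Orientations are given as a unit quaternion [x, y, z, w].
In Python, from plant import r gives the robot as it stands.
- The arm moves only by the tool move_arm, never from a script. Its argument "targets" is a list that holds one entry, the list of rows, each a list of 7 numbers: the turn, a rotation vector about the world's x, y, z in rad, then the shift along the world's x, y, z in m, then the opening, from 0 (shut) to 1 (fully open). A call has 1 to 5 rows; each row shifts and turns the pose as measured when the row begins; what a row does not reach is not made up. A row lasts 1/10 s, in which the tool goes at most 50 mm and 8.59 degrees, less where a joint would pass 70% of its speed; a pose out of reach is approached as far as the arm can. A call with a gripper value outside its range is refused whole. The fingers move at their own pace and stop on an object; "force" is the grip in N (left out, the last holds). Time passes only in rows, so rows that do not move let the fingers close. It gives the time, the measured TCP pose, the force and the opening at its end, in the units of the state.
- r.get_state(): the state, without advancing time (a new reading comes with each control period).
- r.snapshot(name): name is "scene" or "top"; returns a dict with "frame" (480x640x3 uint8, red, green, blue), "K" (3x3 intrinsics, pixels), "D" ([k1, k2, p1, p2, k3] as OpenCV has them; the pictures are not rectified), "T" (4x4, takes a point from camera to world coordinates). Camera axes: x right, y up, looking along -z (the intrinsics and any distortion apply to the point x, -y, -z); pixel columns grow to the right and rows downward; lengths in m; the calibration is good to about 2 mm. A picture is of the moment at which its call begins. There is no depth.
- r.finish_job(): hands the job in, once; it reports no verdict.
Trained networks look in a picture, given as the dict that the camera call returned (one of the last four; its "shot" number tells which), for a name from the list of things; names that differ only in an ending like _2 or _b are one class to them, and where a whole thing is asked for, a point or a joint stands for the part that bears it (a point fixed in the world has none). Each returns a list of dicts, best first, with "score" (0 to 1); they miss things now and then, are a little off and sometimes report something else, mostly with a low value. They report only what shows in the picture. A call takes as long as a camera call.
- r.find_in(picture, query): "centre" ([row, column] in pixels, amid what is visible of it).
The state is a dict: "clock": time; "q": joint angles; "qd": joint speeds; "joint_torque": joint torques, N m; "tool_pos": TCP position; "eef_rot": TCP orientation; "contact_force": force on the tool from outside, world axes, zero at the start; "moment": the same for the moment, N m; "opening": opening from 0.0 (shut) to 1.0 (fully open).
Only numpy, scipy, OpenCV 4.12 (cv2) and the standard library are available. Lean on these libraries where they do the work, as an engineer would, in place of code of your own. Each camera call takes 0.05 s, during which the arm holds its last target. There are 200 camera calls.

## Working session

There is one attempt and no reset: what is moved stays moved. The work goes in short steps, Python scripts to look and compute and a tool call to move; the robot and the scene stay as the last step left them, time stands still between calls to the robot, and variables do not carry over. Pictures are saved under pics/ and viewed, about 8 in all and at most 12, crops included, and the job is handed in when it is done.

Besides the shell and the picture viewer there is one more tool, called after "Emit:" as name(argument=value, ...) on one line, values as JSON. move_arm: Moves the arm, as the interface text tells. Its arguments: {"type":"object","properties":{"targets":{"type":"array","items":{"type":"array","items":{"type":"array","items":{"type":"number"}}}},"force":{"type":"number"}},"required":["targets"]}

```bash
mkdir -p pics; ls; cat > h.py <<'E'
import numpy as np, cv2
from plant import r
def ray(p,uv):
    K=np.array(p["K"],float);D=np.array(p["D"],float);T=np.array(p["T"])
    n=cv2.undistortPoints(np.array([[uv]],float),K,D)[0,0]
    d=T[:3,:3]@np.array([n[0],-n[1],-1]);return T[:3,3],d
def at(p,uv,z):
    o,d=ray(p,uv);return o+d*(z-o[2])/d[2]
def px(p,X):
    T=np.linalg.inv(np.array(p["T"]));X=np.atleast_2d(X)
    c=X@T[:3,:3].T+T[:3,3];c=c*[1,-1,-1]
    return cv2.projectPoints(c,np.zeros(3),np.zeros(3),np.array(p["K"],float),np.array(p["D"],float))[0][:,0]
def save(p,n):cv2.imwrite("pics/"+n,np.array(p["frame"])[:,:,::-1])
E
python3 - <<'E'
from h import *
print(r.finger_overhang, r.get_state())
hz=dict(handle=.066,cover=.043,hole_large=.043,spare_fuse=.022,tape_roll=.024,usb_stick=.008,stapler=.05,calculator=.016,marker_pen=.018,box_cutter=.018,screwdriver=.02,housing=.04)
for c in("top","scene"):
    p=r.snapshot(c);save(p,c+"0.png");print(c,np.round(p["T"],3).tolist())
    for q,z in hz.items():
        for f in r.find_in(p,q)[:2]:
            u=f["centre"];print(q,round(f["score"],2),np.round(u,1),np.round(at(p,[u[1],u[0]],z),3))
E
```

```text
pics
0.011 {'clock': 0.0, 'q': array([-1.1131936 ,  0.69001541, -0.19451128,  1.56633764,  0.15731154,
        0.90248871, -0.21510813]), 'qd': array([-2.81317154e-04,  2.49802725e-05,  9.52981869e-04, -1.37490906e-03,
       -1.15159527e-05, -1.85938044e-04, -6.17864636e-04]), 'joint_torque': array([-9.82863821e-05, -5.27557826e+01, -1.26710996e+00, -1.53426147e+01,
       -5.27177565e-02,  6.64221647e-03,  1.74290831e-04]), 'tool_pos': array([0.2568148 , 0.5691296 , 0.24889204]), 'eef_rot': array([ 8.39986629e-01,  5.42606305e-01, -7.39246141e-04,  5.61166110e-04]), 'contact_force': array([ 0.53049862, -0.32091652, -0.1438723 ]), 'moment': array([ 0.00563015,  0.01994098, -0.00160098]), 'opening': 0.9976623513480507}
top [[0.021, 0.982, -0.187, 0.271], [-1.0, 0.022, 0.001, 0.004], [0.005, 0.187, 0.982, 1.397], [0.0, 0.0, 0.0, 1.0]]
handle 0.92 [253.2 407.6] [ 0.49  -0.229  0.066]
cover 0.69 [255.1 408.6] [ 0.489 -0.235  0.043]
hole_large 0.91 [253.  407.2] [ 0.494 -0.232  0.043]
spare_fuse 0.45 [227.6 311.8] [ 0.555 -0.004  0.022]
tape_roll 0.86 [227.7 211. ] [0.549 0.241 0.024]
us
[... 537 characters left out ...]
9, 0.901, 0.433, 0.678], [0.0, 0.0, 0.0, 1.0]]
handle 0.93 [209.6 340.7] [ 0.496 -0.196  0.066]
cover 0.92 [211.9 344. ] [ 0.491 -0.234  0.043]
cover 0.23 [223.2 344. ] [ 0.477 -0.144  0.043]
hole_large 0.56 [212.2 341.2] [ 0.5   -0.23   0.043]
spare_fuse 0.44 [245.1 307.4] [ 0.564 -0.016  0.022]
tape_roll 0.65 [288.7 299. ] [0.529 0.231 0.024]
usb_stick 0.65 [259.7 341.1] [0.457 0.03  0.008]
usb_stick 0.46 [209.9 345.2] [ 0.503 -0.337  0.008]
stapler 0.95 [349.  307.2] [0.449 0.493 0.05 ]
calculator 0.77 [202.4 350.8] [ 0.491 -0.39   0.016]
marker_pen 0.39 [284.  362.9] [0.378 0.169 0.018]
box_cutter 0.48 [231.4 378.7] [ 0.37  -0.158  0.018]
housing 0.72 [221.9 343.4] [ 0.481 -0.161  0.04 ]
```

```bash
python3 - <<'E'
import cv2
a=cv2.imread("pics/top0.png")
cv2.imwrite("pics/t1.png",cv2.resize(a[150:350,140:540],(800,400),interpolation=cv2.INTER_CUBIC))
E
```

```text
(no output)
```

View pics/top0.png

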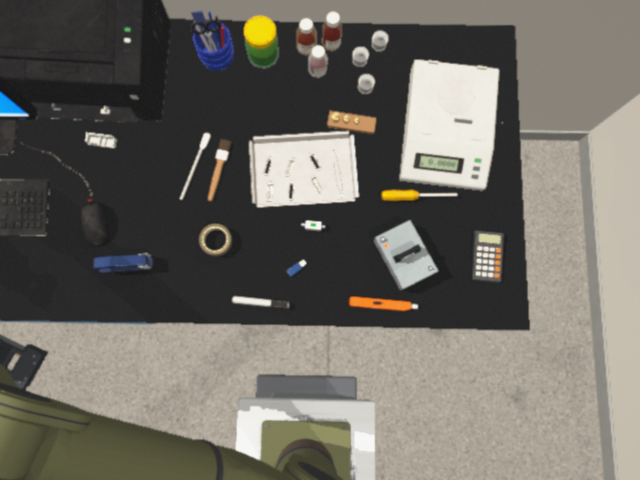

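View pics/t1.png

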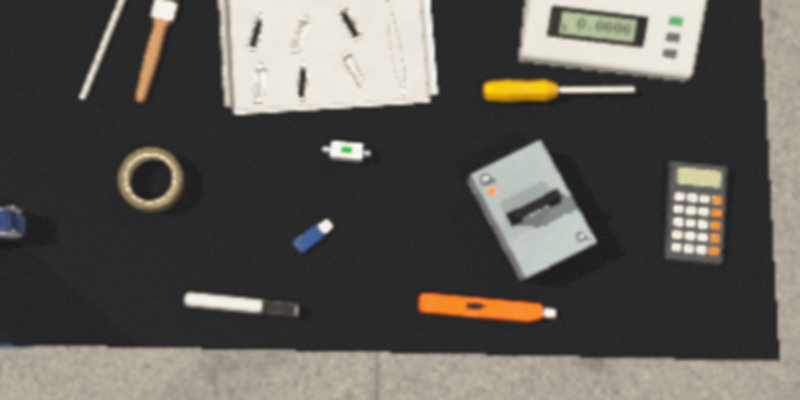

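The top picture shows the grey fuse box at about (406,255). It is turned about 30°, with the orange dot and thick pin at its upper left (385,241). The spare fuse is at (313,225), the USB stick at (297,267), the tape at (215,240) and the pen at (260,302). The black bench between the tape and the USB stick is clear.

```bash
python3 - <<'E'
from h import *
p=r.snapshot("top")
f=lambda x,y,z:at(p,[140+x/2,150+y/2],z)
pl=f(487,180,.050);ps=f(582,238,.050)
d=pl-ps;yaw=np.arctan2(d[1],d[0])-np.arctan2(68,112);c=(pl+ps)/2
print("pins",pl,ps,np.linalg.norm(d),"c",c,"yaw deg",np.degrees(yaw))
hl=[f(508,220,.073),f(560,197,.073)];h=hl[1]-hl[0]
print("handle",hl,(hl[0]+hl[1])/2,np.degrees(np.arctan2(h[1],h[0]))+90, np.linalg.norm(h))
a,b=f(323,149,.014),f(370,153,.014);e=b-a
print("fuse",(a+b)/2,f(346,150,.022),np.linalg.norm(e),np.degrees(np.arctan2(e[1],e[0]))+90)
cs,sn=np.cos(yaw),np.sin(yaw);R=np.array([[cs,-sn],[sn,cs]])
im=np.array(p["frame"])[:,:,::-1].copy()
im=cv2.resize(im[200:310,340:470],(780,660),interpolation=cv2.INTER_CUBIC)
def poly(pts,z,col):
    w=[[*(c[:2]+R@np.array(q)/1000),z] for q in pts]
    u=((px(p,np.array(w))-[340,200]+.5)*6).astype(int);cv2.polylines(im,[u.reshape(-1,1,2)],True,col,1)
poly([(69,47),(-69,47),(-69,-47),(69,-47)],.043,(0,0,255))
poly([(6,31),(-6,31),(-6,-31),(6,-31)],.073,(0,255,0))
for s in(1,-1):poly([(s*56+5*np.cos(t),s*34+5*np.sin(t)) for t in np.arange(0,6.3,.5)],.050,(255,0,0))
cv2.imwrite("pics/ov.png",cv2.resize(im,(700,592)))
E
```

```text
pins [ 0.52314404 -0.17484663  0.05      ] [ 0.45618345 -0.28634099  0.05      ] 0.13005656659101386 c [ 0.48966375 -0.23059381  0.05      ] yaw deg 27.748345145286244
handle [array([ 0.47212307, -0.19602195,  0.073     ]), array([ 0.50058094, -0.25672067,  0.073     ])] [ 0.48635201 -0.22637131  0.073     ] 25.118978658326625 0.06703868519448045
fuse [ 0.56224475 -0.00731727  0.014     ] [ 0.56179083 -0.00662603  0.022     ] 0.057889637985571986 -3.685693931551384
```

View pics/ov.png

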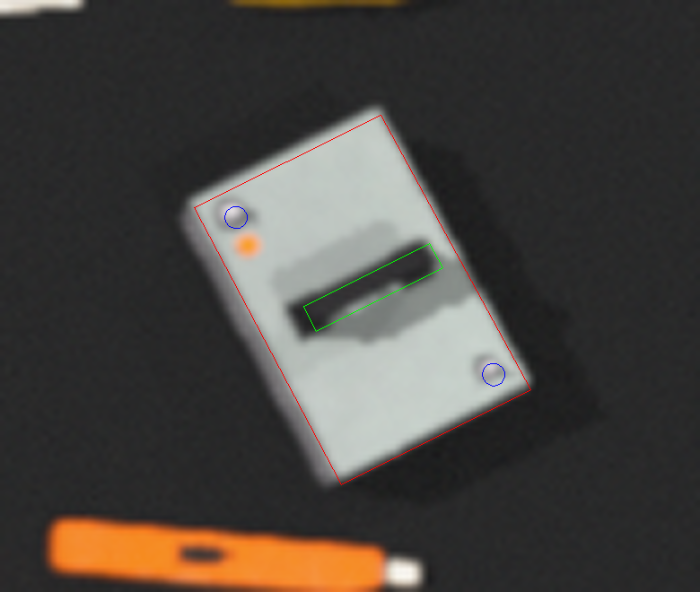

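The overlay fits to a few mm. It should shift about +2 mm in x and +1.5 mm in y, which puts the housing at about (0.4915, -0.229) with yaw about 27.5°. I'm starting the approach.

Emit:
move_arm(targets=[[[0,0,-0.04,0.014,-0.046,-0.005,0.6],[0,0,-0.04,0.014,-0.046,-0.005,0.6],[0,0,-0.04,0.014,-0.046,-0.005,0.6],[0,0,-0.04,0.014,-0.046,-0.005,0.6],[0,0,-0.04,0.014,-0.046,-0.005,0.6]]])

```text
clock: 1.85
tool_pos: [0.3242, 0.3417, 0.2251]
eef_rot: [0.889, 0.458, 0.004, -0.005]
contact_force: [1.6, 0.1, 0.7]
opening: 0.602
```

Emit:
move_arm(targets=[[[0,0,-0.04,0.014,-0.046,-0.005,0.6],[0,0,-0.04,0.014,-0.046,-0.005,0.6],[0,0,-0.04,0.014,-0.046,-0.005,0.6],[0,0,-0.04,0.014,-0.046,-0.005,0.6],[0,0,-0.04,0.014,-0.046,-0.005,0.6]]])

```text
clock: 2.35
tool_pos: [0.3971, 0.1039, 0.2008]
eef_rot: [0.931, 0.364, 0.007, -0.005]
contact_force: [0.6, -0.6, -0.7]
opening: 0.603
```

Emit:
move_arm(targets=[[[0,0,-0.04,0.014,-0.046,-0.005,0.6],[0,0,-0.04,0.014,-0.046,-0.005,0.6],[0,0,-0.04,0.014,-0.046,-0.005,0.6],[0,0,-0.04,0.014,-0.046,-0.005,0.6],[0,0,-0.04,0.014,-0.046,-0.005,0.6]]])

```text
clock: 2.85
tool_pos: [0.4702, -0.1344, 0.176]
eef_rot: [0.964, 0.266, 0.011, -0.004]
contact_force: [0.7, 0.3, 0.8]
opening: 0.6
```

```bash
cat >> h.py <<'E'
from scipy.spatial.transform import Rotation as Ro
def need(pos,yawdeg):
    s=r.get_state();t=np.radians(yawdeg)/2
    G=Ro.from_quat([np.cos(t),np.sin(t),0,0]);C=Ro.from_quat(s["eef_rot"])
    x=C.as_matrix()[:,0]
    print("at",np.round(s["tool_pos"],4),"yaw",round(float(np.degrees(np.arctan2(x[1],x[0]))),2),"turn",np.round((G*C.inv()).as_rotvec(),4),"shift",np.round(np.array(pos)-s["tool_pos"],4),"F",np.round(s["contact_force"],1),"op",round(s["opening"],3),"t",s["clock"])
E
python3 -c "
from h import *
need([.4915,-.229,.1],27.5)"
```

```text
at [ 0.4702 -0.1344  0.176 ] yaw 30.82 turn [-0.0126  0.0189 -0.058 ] shift [ 0.0213 -0.0946 -0.076 ] F [0.7 0.3 0.8] op 0.6 t 2.85
```

Emit:
move_arm(targets=[[[-0.004,0.006,-0.019,0.007,-0.03,-0.02,0.6],[-0.004,0.006,-0.019,0.007,-0.03,-0.02,0.6],[-0.004,0.006,-0.019,0.007,-0.03,-0.02,0.6],[0,0,0,0,-0.003,-0.008,0.6],[0,0,0,0,0,0,0.6]]])

```text
clock: 3.35
tool_pos: [0.494, -0.2417, 0.1057]
eef_rot: [0.973, 0.23, 0.003, 0.004]
contact_force: [0.2, 0.4, -0.2]
opening: 0.604
```

```bash
python3 - <<'E'
from h import *
need([.4915,-.229,.06],27.5)
p=r.snapshot("scene")
s=r.get_state()
im=np.array(p["frame"])[:,:,::-1]
cv2.imwrite("pics/s1.png",cv2.resize(im[130:260,270:420],(750,650)[:2],interpolation=cv2.INTER_CUBIC)[:600])
print(px(p,[[.4915,-.229,.066],s["tool_pos"]]))
E
```

```text
at [ 0.494  -0.2417  0.1057] yaw 26.55 turn [0.0059 0.0071 0.0165] shift [-0.0025  0.0127 -0.0457] F [ 0.2  0.4 -0.2] op 0.604 t 3.35
[[343.75262189 205.88846358]
 [343.68655626 192.66644478]]
```

View pics/s1.png

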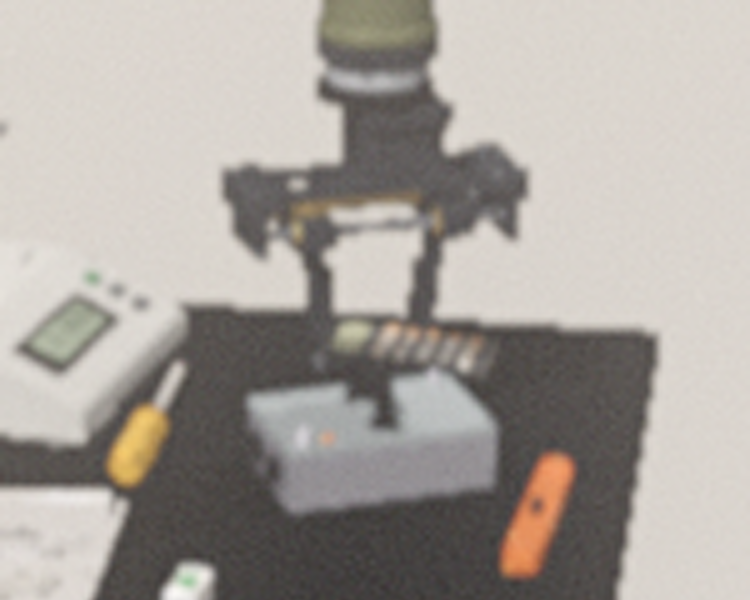

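The jaws straddle the black bridge handle at about (375,385) in the crop. I'm correcting the offset and descending.

Emit:
move_arm(targets=[[[0.003,0.0035,0.008,-0.001,0.006,-0.01,0.5],[0.003,0.0035,0.008,-0.001,0.006,-0.012,0.5],[0,0,0,0,0,-0.012,0.5],[0,0,0,0,0,-0.006,0.5],[0,0,0,0,0,0,0.5]]])

```text
clock: 3.9
tool_pos: [0.4931, -0.2226, 0.065]
eef_rot: [0.97, 0.242, 0.001, -0.001]
contact_force: [0.1, 0.1, -0.1]
opening: 0.501
```

```bash
python3 -c "
from h import *
need([.4915,-.229,.060],27.5)"
```

```text
at [ 0.4931 -0.2226  0.065 ] yaw 28.06 turn [-0.0029  0.0021 -0.0098] shift [-0.0016 -0.0064 -0.005 ] F [ 0.1  0.1 -0.1] op 0.501 t 3.9
```

Emit:
move_arm(targets=[[[-0.003,0.002,-0.009,-0.002,-0.006,-0.004,0.5],[0,0,0,0,0,0,0.5]]])

```text
clock: 4.1
tool_pos: [0.491, -0.2289, 0.0606]
eef_rot: [0.971, 0.238, -0.0, 0.0]
contact_force: [-0.6, 0.3, -0.9]
opening: 0.499
```

Emit:
move_arm(targets=[[[0,0,0,0,0,0,0],[0,0,0,0,0,0,0],[0,0,0,0,0,0,0],[0,0,0,0,0,0,0],[0,0,0,0,0,0,0]]], force=25)

```text
clock: 4.6
tool_pos: [0.4915, -0.23, 0.0615]
eef_rot: [0.971, 0.237, 0.001, 0.001]
contact_force: [-0.7, -0.7, -2.4]
opening: 0.133
```

```bash
python3 -c "
from h import *
need([.4915,-.229,.060],27.5);print(r.get_state()['moment'])"
```

```text
at [ 0.4915 -0.23    0.0615] yaw 27.45 turn [0.0015 0.0017 0.0009] shift [-0.      0.001  -0.0015] F [-0.7 -0.7 -2.4] op 0.133 t 4.6
[-0.08851514 -0.01439919 -0.00980727]
```

Gripped squarely: the opening of 11.7 mm matches the bar and the side forces are small. I'm lifting the cover straight up.

Emit:
move_arm(targets=[[[0,0,0,0,0,0.006,0],[0,0,0,0,0,0.008,0],[0,0,0,0,0,0.008,0],[0,0,0,0,0,0.01,0],[0,0,0,0,0,0.01,0]]], force=45)

```text
clock: 5.1
tool_pos: [0.49, -0.2294, 0.1056]
eef_rot: [0.971, 0.237, -0.001, -0.0]
contact_force: [-0.5, 0.1, -2.0]
opening: 0.125
```

Emit:
move_arm(targets=[[[0,0,0,0,0,0.025,0],[0,0,0,0,0,0.025,0],[0,0,-0.05,0,0.02,0.005,0],[0,0,-0.07,0,0.04,0,0],[0,0,-0.07,0,0.04,0,0]]])

```text
clock: 5.6
tool_pos: [0.4903, -0.1354, 0.1685]
eef_rot: [0.991, 0.134, 0.002, 0.004]
contact_force: [0.1, 0.4, -2.2]
opening: 0.132
```

```bash
python3 -c "
from h import *
need([.47,.135,.06],0)"
```

```text
at [ 0.4903 -0.1354  0.1685] yaw 15.39 turn [ 0.0071  0.0044 -0.2686] shift [-0.0203  0.2704 -0.1085] F [ 0.1  0.4 -2.2] op 0.132 t 5.6
```

Emit:
move_arm(targets=[[[0.0015,0.001,-0.054,-0.004,0.04,-0.01,0],[0.0015,0.001,-0.054,-0.004,0.045,-0.01,0],[0.0015,0.001,-0.054,-0.004,0.045,-0.01,0],[0.0015,0.001,-0.054,-0.004,0.045,-0.01,0],[0,0,-0.03,-0.003,0.045,-0.01,0]]])

```text
clock: 6.1
tool_pos: [0.4734, 0.0913, 0.1232]
eef_rot: [1.0, 0.003, 0.006, 0.001]
contact_force: [-0.1, 1.0, -3.4]
opening: 0.129
```

Emit:
move_arm(targets=[[[0,0,-0.01,0,0.03,-0.01,0],[0,0,0,0,0.01,-0.01,0],[0,0,0,0,0,0,0]]])

```text
clock: 6.4
tool_pos: [0.4722, 0.1423, 0.1034]
eef_rot: [1.0, 0.004, 0.006, -0.002]
contact_force: [0.4, -0.8, -1.9]
opening: 0.13
```

```bash
python3 - <<'E'
from h import *
need([.47,.135,.0235],0)
p=r.snapshot("top")
im=np.array(p["frame"])[:,:,::-1]
cv2.imwrite("pics/m1.png",cv2.resize(im[190:320,190:450],(800,400),interpolation=cv2.INTER_CUBIC))
E
```

```text
at [0.4722 0.1423 0.1034] yaw 0.49 turn [-0.0048  0.0129 -0.0087] shift [-0.0022 -0.0073 -0.0799] F [ 0.4 -0.8 -1.9] op 0.13 t 6.4
```

View pics/m1.png

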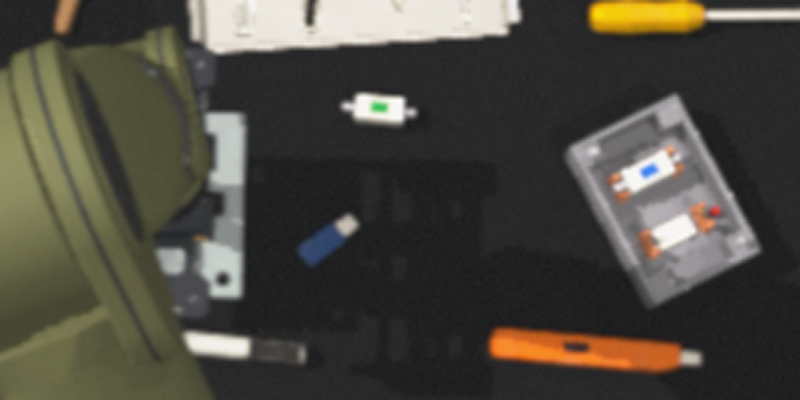

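The housing interior is open at the right of the picture. The blue-patch fuse is at (650,170) in the crop and the empty way is the nearer one, with its red lens at (714,211). So the empty way is at housing x = -25. I'm lowering the cover now.

Emit:
move_arm(targets=[[[-0.0025,0.006,-0.004,-0.001,-0.002,-0.015,0],[-0.0025,0.006,-0.004,-0.001,-0.002,-0.017,0],[0,0,0,0,-0.001,-0.017,0],[0,0,0,0,0,-0.008,0],[0,0,0,0,0,0,0]]])

```text
clock: 6.95
tool_pos: [0.4729, 0.1244, 0.0452]
eef_rot: [1.0, -0.009, 0.002, 0.003]
contact_force: [0.2, -0.7, -1.5]
opening: 0.13
```

```bash
python3 - <<'E'
from h import *
need([.47,.135,.0235],0)
E
```

```text
at [0.4729 0.1244 0.0452] yaw -1.01 turn [0.0061 0.0034 0.0176] shift [-0.0029  0.0106 -0.0217] F [ 0.2 -0.7 -1.5] op 0.13 t 6.95
```

Emit:
move_arm(targets=[[[0.003,0.002,0.008,0,0.003,-0.006,0],[0.002,0.001,0.004,0,0,-0.006,0],[0,0,0,0,0,-0.004,0],[0,0,0,0,0,0,0]]])

```text
clock: 7.35
tool_pos: [0.474, 0.1258, 0.029]
eef_rot: [1.0, -0.004, 0.001, 0.0]
contact_force: [-0.3, 0.2, -2.0]
opening: 0.13
```

```bash
python3 - <<'E'
from h import *
need([.47,.135,.0235],0)
E
```

```text
at [0.474  0.1258 0.029 ] yaw -0.45 turn [0.0009 0.002  0.0078] shift [-0.004   0.0092 -0.0055] F [-0.3  0.2 -2. ] op 0.13 t 7.35
```

Emit:
move_arm(targets=[[[0,0.001,0,0,0,-0.003,0],[0,0,0,0,0,-0.0025,0],[0,0,0,0,0,0,0],[0,0,0,0,0,0,0]]])

```text
clock: 7.75
tool_pos: [0.4744, 0.1263, 0.0236]
eef_rot: [1.0, -0.003, 0.001, 0.0]
contact_force: [0.2, 0.2, -2.1]
opening: 0.132
```

```bash
python3 - <<'E'
from h import *
need([.47,.135,.0235],0)
E
```

```text
at [0.4744 0.1263 0.0236] yaw -0.4 turn [0.0005 0.0021 0.007 ] shift [-0.0044  0.0087 -0.0001] F [ 0.2  0.2 -2.1] op 0.132 t 7.75
```

Emit:
move_arm(targets=[[[0,0.001,0,0,0,-0.0015,0],[0,0,0,0,0,-0.001,0],[0,0,0,0,0,0,0]]])

```text
clock: 8.05
tool_pos: [0.4745, 0.1264, 0.0239]
eef_rot: [1.0, -0.003, 0.001, -0.0]
contact_force: [-0.4, 0.8, -2.3]
opening: 0.127
```

```bash
python3 - <<'E'
from h import *
need([.47,.135,.0235],0)
E
```

```text
at [0.4745 0.1264 0.0239] yaw -0.39 turn [-0.0001  0.0028  0.0068] shift [-0.0045  0.0086 -0.0004] F [-0.4  0.8 -2.3] op 0.127 t 8.05
```

The cover won't go any lower, so it is on the bench. I'm releasing it and lifting clear. The release pose is TCP (0.4745, 0.1264), yaw -0.4°.

Emit:
move_arm(targets=[[[0,0,0,0,0,0,0.5],[0,0,0,0,0,0,0.5],[0,0,0,0,0,0,0.5],[0,0,0,0,0,0,0.5],[0,0,0,0,0,0,0.5]]])

```text
clock: 8.55
tool_pos: [0.4751, 0.1267, 0.024]
eef_rot: [1.0, -0.003, 0.002, -0.0]
contact_force: [0.2, -0.4, -0.7]
opening: 0.497
```

```bash
python3 - <<'E'
from h import *
need([.4745,.1264,.0239],-.39)
E
```

```text
at [0.4751 0.1267 0.024 ] yaw -0.39 turn [-0.0006  0.0042 -0.0001] shift [-0.0006 -0.0003 -0.0001] F [ 0.2 -0.4 -0.7] op 0.497 t 8.55
```

Emit:
move_arm(targets=[[[0,0,0,0,0,0.015,0.5],[0,0,0,0,0,0.025,0.5],[0,0,0,0,0,0.03,0.5],[0,0,0,0.015,-0.02,0.01,0.5],[0,0,0,0.02,-0.03,0,0.5]]])

```text
clock: 9.05
tool_pos: [0.5071, 0.0809, 0.1058]
eef_rot: [1.0, 0.002, -0.001, -0.001]
contact_force: [0.8, 0.8, -0.2]
opening: 0.5
```

Emit:
move_arm(targets=[[[0,0,0,0.02,-0.03,0,0.5],[0,0,0,0.015,-0.025,0,0.5],[0,0,0,0.0,0,0,0.5],[0,0,0,0,0,0,0.5]]])

```text
clock: 9.45
tool_pos: [0.5459, 0.0187, 0.1069]
eef_rot: [1.0, -0.001, 0.001, -0.0]
contact_force: [-0.5, 1.1, -0.7]
opening: 0.5
```

```bash
python3 - <<'E'
from h import *
need([.5625,-.007,.014],-3.5)
E
```

```text
at [0.5459 0.0187 0.1069] yaw -0.15 turn [-0.0001  0.0026 -0.0585] shift [ 0.0166 -0.0257 -0.0929] F [-0.5  1.1 -0.7] op 0.5 t 9.45
```

```bash
python3 - <<'E'
from h import *
for n in("top","scene"):
    p=r.snapshot(n);im=np.array(p["frame"]).astype(int);R,G,B=im[...,0],im[...,1],im[...,2]
    def cen(w,z,lab,box):
        w=np.clip(w,0,None).astype(float);m=np.zeros_like(w);m[box[0]:box[1],box[2]:box[3]]=1;w*=m
        if w.sum()<50:print(n,lab,"none");return
        v,u=np.mgrid[:480,:640];c=[(w*u).sum()/w.sum(),(w*v).sum()/w.sum()]
        print(n,lab,np.round(c,1),w.sum(),np.round(at(p,c,z),4))
    b=(210,240,295,335) if n=="top" else (225,265,285,330)
    cen(G-np.maximum(R,B)-40,.0225,"green",b)
    b=(225,285,375,440) if n=="top" else (195,245,310,375)
    cen(B-np.maximum(R,G)-40,.0325,"blue",b)
    cen(R-np.maximum(G*1.6,B*1.6)-40,.018,"red",b)
    save(p,n+"2.png")
yaw=np.radians(27.45);c,s=np.cos(yaw),np.sin(yaw)
for q in[(.025,0),(-.025,0),(-.025,-.0355)]:print(q,.4915+c*q[0]-s*q[1],-.23+s*q[0]+c*q[1])
E
```

```text
top green none
top blue [400.4 245. ] 514.0 [ 0.515  -0.2178  0.0325]
top red [422.  258.1] 50.59999999999998 [ 0.4866 -0.272   0.018 ]
scene green none
scene blue none
scene red none
(0.025, 0) 0.513685336176482 -0.21847564063661346
(-0.025, 0) 0.4693146638235179 -0.24152435936338656
(-0.025, -0.0355) 0.4856792541195268 -0.2730275367339911
```

```bash
python3 - <<'E'
from h import *
p=r.snapshot("top")
im=cv2.imread("pics/top0.png")[:,:,::-1].astype(int);R,G,B=im[...,0],im[...,1],im[...,2]
v,u=np.mgrid[:480,:640];box=(u>290)&(u<336)&(v>212)&(v<240)
w=np.clip(G-np.maximum(R,B)-40,0,None)*box;c=[(w*u).sum()/w.sum(),(w*v).sum()/w.sum()];print("green",c,at(p,c,.0225))
m=(box&(im.mean(2)>110));pts=np.argwhere(m)[:,::-1];W=np.array([at(p,q,.018)[:2] for q in pts])
k=np.cov(W.T);e,V=np.linalg.eigh(k);d=V[:,1];print(W.mean(0),np.degrees(np.arctan2(d[1],d[0])),np.ptp(W@d))
need([.561,-.008,.014],-3.5)
E
```

```text
green [np.float64(312.8406779661017), np.float64(224.31016949152541)] [ 0.56339622 -0.00619898  0.0225    ]
[ 0.56307025 -0.00575648] 85.82100364840608 0.05697745037506491
at [0.5454 0.0199 0.1069] yaw -0.01 turn [-0.0002  0.0021 -0.0609] shift [ 0.0156 -0.0279 -0.0929] F [-1.   0.7 -0.1] op 0.5 t 9.6
```

Emit:
move_arm(targets=[[[0,0.001,-0.037,0.008,-0.013,-0.015,0.33],[0,0.001,-0.036,0.008,-0.012,-0.02,0.33],[0,0,0,0,0,-0.015,0.33],[0,0,0,0,0,0,0.33],[0,0,0,0,0,0,0.33]]])

```text
clock: 10.1
tool_pos: [0.5589, 0.0024, 0.0553]
eef_rot: [0.999, -0.032, -0.002, -0.002]
contact_force: [-0.8, -0.0, 1.0]
opening: 0.326
```

```bash
python3 - <<'E'
from h import *
need([.562,-.007,.014],-4.2)
E
```

```text
at [0.5589 0.0024 0.0553] yaw -3.63 turn [-0.0045 -0.003  -0.0099] shift [ 0.0031 -0.0094 -0.0413] F [-0.8 -0.   1. ] op 0.326 t 10.1
```

Emit:
move_arm(targets=[[[-0.004,-0.002,-0.01,0.003,-0.009,-0.005,0.33],[0,0,0,0,0,0,0.33],[0,0,0,0,0,0,0.33]]])

```text
clock: 10.4
tool_pos: [0.562, -0.0051, 0.0513]
eef_rot: [0.999, -0.035, -0.0, -0.001]
contact_force: [-0.0, 0.4, 1.0]
opening: 0.329
```

```bash
python3 - <<'E'
from h import *
need([.562,-.007,.014],-4.2)
E
```

```text
at [ 0.562  -0.0051  0.0513] yaw -4.05 turn [-0.0014  0.     -0.0026] shift [ 0.     -0.0019 -0.0373] F [-0.   0.4  1. ] op 0.329 t 10.4
```

Emit:
move_arm(targets=[[[-0.001,0,-0.002,0,-0.002,-0.01,0.33],[0,0,0,0,0,-0.012,0.33],[0,0,0,0,0,-0.008,0.33],[0,0,0,0,0,-0.003,0.33],[0,0,0,0,0,0,0.33]]])

```text
clock: 10.9
tool_pos: [0.5619, -0.0072, 0.0155]
eef_rot: [0.999, -0.036, 0.0, -0.0]
contact_force: [-0.6, -0.1, -0.9]
opening: 0.335
```

```bash
python3 - <<'E'
from h import *
need([.562,-.007,.014],-4.2)
E
```

```text
at [ 0.5619 -0.0072  0.0155] yaw -4.17 turn [-0.0005  0.0002 -0.0005] shift [ 0.0001  0.0002 -0.0015] F [-0.6 -0.1 -0.9] op 0.335 t 10.9
```

Emit:
move_arm(targets=[[[0,0,0,0,0,0,0.1],[0,0,0,0,0,0,0.1],[0,0,0,0,0,0,0.1],[0,0,0,0,0,0,0.1]]], force=25)

```text
clock: 11.3
tool_pos: [0.5621, -0.0071, 0.0157]
eef_rot: [0.999, -0.036, 0.0, -0.0]
contact_force: [0.4, -0.4, -0.5]
opening: 0.206
```

```bash
python3 - <<'E'
from h import *
need([.562,-.007,.014],-4.2)
E
```

```text
at [ 0.5621 -0.0071  0.0157] yaw -4.16 turn [-0.0006  0.0006 -0.0006] shift [-0.0001  0.0001 -0.0017] F [ 0.4 -0.4 -0.5] op 0.206 t 11.3
```

Emit:
move_arm(targets=[[[0,0,0,0,0,0.015,0.1],[0,0,0,0,0,0.03,0.1],[0,0,0,0,0,0.03,0.1],[0,0,0.05,-0.01,-0.02,0.01,0.1],[0,0,0.1,-0.015,-0.035,0.0,0.1]]])

```text
clock: 11.8
tool_pos: [0.5395, -0.0565, 0.1079]
eef_rot: [0.999, 0.046, 0.003, -0.002]
contact_force: [0.0, -1.6, -0.1]
opening: 0.205
```

Emit:
move_arm(targets=[[[0,0,0.1,-0.018,-0.04,0,0.1],[0,0,0.1,-0.018,-0.04,0,0.1],[0,0,0.1,-0.018,-0.04,0,0.1],[0,0,0.06,-0.01,-0.03,0,0.1],[0,0,0,0,0,0,0.1]]])

```text
clock: 12.3
tool_pos: [0.4714, -0.2181, 0.1153]
eef_rot: [0.973, 0.23, 0.005, 0.002]
contact_force: [-0.8, 0.3, -1.6]
opening: 0.201
```

```bash
python3 - <<'E'
from h import *
need([.4693,-.2415,.08],27.45)
E
```

```text
at [ 0.4714 -0.2181  0.1153] yaw 26.56 turn [0.0009 0.0108 0.0156] shift [-0.0021 -0.0234 -0.0353] F [-0.8  0.3 -1.6] op 0.201 t 12.3
```

The fuse is held: the opening of 18 mm matches its body. I'm aligning over the way.

Emit:
move_arm(targets=[[[0.001,0.005,0.008,-0.001,-0.01,-0.012,0.1],[0,0.005,0.006,-0.001,-0.009,-0.012,0.1],[0,0,0,0,0,-0.005,0.1],[0,0,0,0,0,0,0.1],[0,0,0,0,0,0,0.1]]])

```text
clock: 12.8
tool_pos: [0.471, -0.2366, 0.085]
eef_rot: [0.971, 0.238, 0.001, 0.0]
contact_force: [-0.0, -0.4, -0.9]
opening: 0.202
```

```bash
python3 - <<'E'
from h import *
need([.4693,-.2415,.075],27.45)
E
```

```text
at [ 0.471  -0.2366  0.085 ] yaw 27.52 turn [-0.0001  0.0022 -0.0013] shift [-0.0017 -0.0049 -0.01  ] F [-0.  -0.4 -0.9] op 0.202 t 12.8
```

Emit:
move_arm(targets=[[[0,0.002,-0.001,-0.0017,-0.0049,-0.006,0.1],[0,0,0,0,0,0,0.1],[0,0,0,0,0,0,0.1]]])

```text
clock: 13.1
tool_pos: [0.4701, -0.2398, 0.0785]
eef_rot: [0.971, 0.239, 0.0, -0.0]
contact_force: [-0.3, -0.0, -1.3]
opening: 0.205
```

```bash
python3 - <<'E'
from h import *
need([.4693,-.2415,.0255],27.45)
p=r.snapshot("top");q=r.snapshot("scene")
a=np.array(p["frame"])[210:300,350:460,::-1];b=np.array(q["frame"])[180:250,300:386,::-1]
cv2.imwrite("pics/f1.png",np.hstack([cv2.resize(a,(400,327),interpolation=3),cv2.resize(b,(400,327),interpolation=3)]))
E
```

```text
at [ 0.4701 -0.2398  0.0785] yaw 27.66 turn [-0.0011  0.0003 -0.0037] shift [-0.0008 -0.0017 -0.053 ] F [-0.3 -0.  -1.3] op 0.205 t 13.1
```

View pics/f1.png

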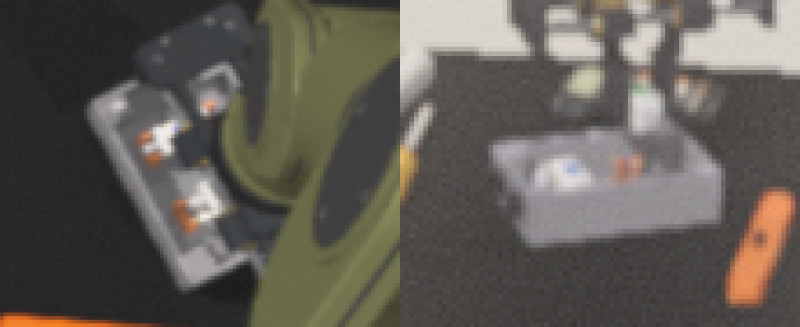

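The fuse hangs over the empty way between the forks (scene crop: fuse at (645,105), fork at (625,165)). I'm descending in steps.

Emit:
move_arm(targets=[[[-0.001,0,-0.003,-0.0008,-0.0017,-0.008,0.1],[0,0,0,0,0,-0.01,0.1],[0,0,0,0,0,-0.006,0.1],[0,0,0,0,0,0,0.1]]])

```text
clock: 13.6
tool_pos: [0.4691, -0.2418, 0.0527]
eef_rot: [0.971, 0.237, 0.0, 0.0]
contact_force: [-0.5, 0.6, -0.3]
opening: 0.202
```

```bash
python3 - <<'E'
from h import *
need([.4693,-.2415,.0257],27.45)
E
```

```text
at [ 0.4691 -0.2418  0.0527] yaw 27.45 turn [ 0.0004  0.0007 -0.    ] shift [ 0.0002  0.0003 -0.027 ] F [-0.5  0.6 -0.3] op 0.202 t 13.6
```

Emit:
move_arm(targets=[[[0,0,0,0,0,-0.005,0.1],[0,0,0,0,0,-0.006,0.1],[0,0,0,0,0,-0.005,0.1],[0,0,0,0,0,0,0.1]]])

```text
clock: 14.0
tool_pos: [0.4691, -0.2417, 0.0349]
eef_rot: [0.971, 0.237, 0.0, 0.0]
contact_force: [0.2, -0.2, -0.3]
opening: 0.2
```

```bash
python3 - <<'E'
from h import *
need([.4693,-.2415,.0257],27.45)
E
```

```text
at [ 0.4691 -0.2417  0.0349] yaw 27.47 turn [ 0.0001  0.0002 -0.0003] shift [ 0.0002  0.0002 -0.0092] F [ 0.2 -0.2 -0.3] op 0.2 t 14.0
```

Emit:
move_arm(targets=[[[0,0,0,0,0,-0.004,0.1],[0,0,0,0,0,-0.004,0.1],[0,0,0,0,0,-0.001,0.1],[0,0,0,0,0,0,0.1]]])

```text
clock: 14.4
tool_pos: [0.4692, -0.2417, 0.0252]
eef_rot: [0.971, 0.237, 0.0, 0.0]
contact_force: [-0.2, -1.4, 0.8]
opening: 0.204
```

```bash
python3 - <<'E'
from h import *
need([.4693,-.2415,.0257],27.45)
E
```

```text
at [ 0.4692 -0.2417  0.0252] yaw 27.46 turn [ 0.0002  0.0006 -0.0002] shift [0.0001 0.0002 0.0005] F [-0.2 -1.4  0.8] op 0.204 t 14.4
```

Emit:
move_arm(targets=[[[0,0,0,0,0,-0.002,0.1],[0,0,0,0,0,-0.002,0.1]]])

```text
clock: 14.6
tool_pos: [0.4693, -0.2417, 0.0251]
eef_rot: [0.971, 0.237, 0.001, 0.001]
contact_force: [-2.6, 2.2, 22.2]
opening: 0.199
```

Emit:
move_arm(targets=[[[0,0,0,0,0,0,0.32],[0,0,0,0,0,0,0.32],[0,0,0,0,0,0,0.32],[0,0,0,0,0,0,0.32],[0,0,0,0,0,0,0.32]]])

```text
clock: 15.1
tool_pos: [0.4699, -0.242, 0.0263]
eef_rot: [0.971, 0.237, 0.001, 0.002]
contact_force: [0.3, 0.5, -0.9]
opening: 0.318
```

```bash
python3 - <<'E'
from h import *
need([.4693,-.2415,.0257],27.45)
E
```

```text
at [ 0.4699 -0.242   0.0263] yaw 27.47 turn [ 0.0027  0.0037 -0.0003] shift [-0.0006  0.0005 -0.0006] F [ 0.3  0.5 -0.9] op 0.318 t 15.1
```

The fuse met a firm stop of 22 N at the expected height and is released. I'm retracting and going back to the cover.

Emit:
move_arm(targets=[[[0,0,0,0,0,0.012,0.32],[0,0,0,0,0,0.025,0.32],[0,0,0,0,0,0.03,0.4],[0,0,-0.03,0,0.02,0.015,0.5],[0,0,-0.05,0,0.04,0.005,0.5]]])

```text
clock: 15.6
tool_pos: [0.4684, -0.1869, 0.1173]
eef_rot: [0.981, 0.192, 0.001, 0.003]
contact_force: [0.4, 0.5, -0.1]
opening: 0.494
```

Emit:
move_arm(targets=[[[0,0,-0.065,0,0.043,0,0.5],[0,0,-0.065,0,0.043,0,0.5],[0,0,-0.065,0,0.043,0,0.5],[0,0,-0.065,0,0.043,0,0.5],[0,0,-0.065,0,0.043,0,0.5]]])

```text
clock: 16.1
tool_pos: [0.4693, 0.0332, 0.1226]
eef_rot: [1.0, 0.02, 0.004, 0.004]
contact_force: [1.0, -0.0, -0.3]
opening: 0.505
```

Emit:
move_arm(targets=[[[0,0,-0.04,0,0.04,0,0.5],[0,0,-0.01,0,0.015,0,0.5],[0,0,0,0,0,0,0.5],[0,0,0,0,0,0,0.5]]])

```text
clock: 16.5
tool_pos: [0.4687, 0.0992, 0.1249]
eef_rot: [1.0, 0.0, 0.005, 0.001]
contact_force: [-0.4, -0.1, -0.8]
opening: 0.502
```

```bash
python3 - <<'E'
from h import *
need([.4751,.1267,.024],-.39)
p=r.snapshot("top")
a=np.array(p["frame"])[190:310,190:450,::-1]
im=np.array(p["frame"]).astype(int);R,G,B=im[...,0],im[...,1],im[...,2];v,u=np.mgrid[:480,:640]
box=(u>375)&(u<440)&(v>225)&(v<288)
for n,w in(("green",G-np.maximum(R,B)-40),("blue",B-np.maximum(R,G)-40)):
    w=np.clip(w,0,None)*box
    if w.sum(): c=[(w*u).sum()/w.sum(),(w*v).sum()/w.sum()];print(n,np.round(c,1),at(p,c,.0325))
cv2.imwrite("pics/g1.png",cv2.resize(a,(800,369),interpolation=3))
E
```

```text
at [0.4687 0.0992 0.1249] yaw 0.03 turn [ 0.0022  0.01   -0.0074] shift [ 0.0064  0.0275 -0.1009] F [-0.4 -0.1 -0.8] op 0.502 t 16.5
green [410.2 263.9] [ 0.46964029 -0.24082716  0.0325    ]
blue [400.4 245.1] [ 0.51493635 -0.21781594  0.0325    ]
```

View pics/g1.png

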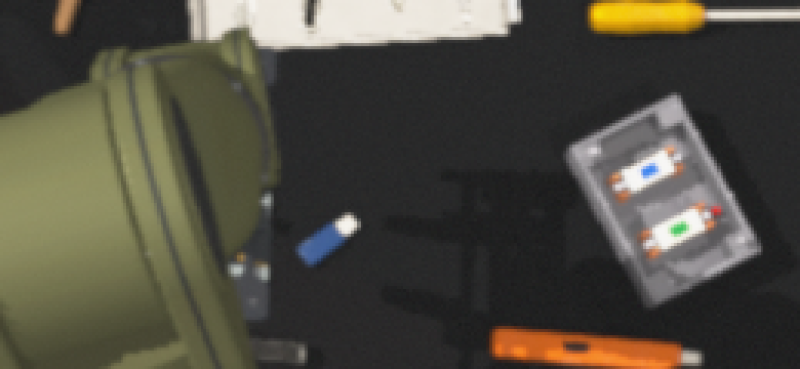

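Both fuses sit in their forks, with the green patch 50.8 mm from the blue one (50 expected) and parallel. The red lens is beside the green one. I'm going back to the cover handle.

Emit:
move_arm(targets=[[[0.001,0.005,-0.004,0.003,0.012,-0.015,0.5],[0.001,0.005,-0.004,0.003,0.01,-0.02,0.5],[0,0,0,0,0,-0.015,0.5],[0,0,0,0,0,0,0.5],[0,0,0,0,0,0,0.5]]])

```text
clock: 17.05
tool_pos: [0.4765, 0.1114, 0.0752]
eef_rot: [1.0, -0.012, 0.001, 0.002]
contact_force: [0.1, 0.1, -0.6]
opening: 0.499
```

```bash
python3 - <<'E'
from h import *
need([.4748,.1265,.024],-.39)
E
```

```text
at [0.4765 0.1114 0.0752] yaw -1.32 turn [0.0037 0.0011 0.0163] shift [-0.0017  0.0151 -0.0512] F [ 0.1  0.1 -0.6] op 0.499 t 17.05
```

Emit:
move_arm(targets=[[[0.004,0.001,0.014,-0.0015,0.0145,-0.005,0.5],[0,0,0,0,0,0,0.5],[0,0,0,0,0,0,0.5]]])

```text
clock: 17.35
tool_pos: [0.4757, 0.1253, 0.0715]
eef_rot: [1.0, -0.006, 0.001, -0.0]
contact_force: [0.3, -0.7, 0.2]
opening: 0.5
```

```bash
python3 - <<'E'
from h import *
need([.4748,.1265,.024],-.39)
E
```

```text
at [0.4757 0.1253 0.0715] yaw -0.64 turn [-0.0007  0.0021  0.0043] shift [-0.0009  0.0012 -0.0475] F [ 0.3 -0.7  0.2] op 0.5 t 17.35
```

Emit:
move_arm(targets=[[[-0.001,0.002,0.004,-0.0008,0.0008,-0.012,0.5],[0,0,0,0,0,-0.014,0.5],[0,0,0,0,0,-0.012,0.5],[0,0,0,0,0,-0.004,0.5],[0,0,0,0,0,0,0.5]]])

```text
clock: 17.85
tool_pos: [0.4751, 0.1266, 0.027]
eef_rot: [1.0, -0.003, 0.001, -0.0]
contact_force: [0.4, -0.6, -0.8]
opening: 0.501
```

```bash
python3 - <<'E'
from h import *
need([.4748,.1265,.024],-.39)
E
```

```text
at [0.4751 0.1266 0.027 ] yaw -0.32 turn [-0.      0.0013 -0.0013] shift [-0.0003 -0.0001 -0.003 ] F [ 0.4 -0.6 -0.8] op 0.501 t 17.85
```

Very close now. I'm dropping 3 mm, gripping and lifting.

Emit:
move_arm(targets=[[[0,0.001,-0.001,0,0,-0.003,0.5],[0,0,0,0,0,0,0.5]]])

```text
clock: 18.05
tool_pos: [0.4751, 0.1266, 0.0238]
eef_rot: [1.0, -0.003, 0.0, 0.0]
contact_force: [0.2, -0.5, -0.1]
opening: 0.498
```

Emit:
move_arm(targets=[[[0,0,0,0,0,0,0],[0,0,0,0,0,0,0],[0,0,0,0,0,0,0],[0,0,0,0,0,0,0],[0,0,0,0,0,0,0]]], force=45)

```text
clock: 18.55
tool_pos: [0.4755, 0.1266, 0.0247]
eef_rot: [1.0, -0.003, 0.001, -0.0]
contact_force: [-0.1, 0.2, -2.4]
opening: 0.132
```

```bash
python3 - <<'E'
from h import *
need([.4748,.1265,.024],-.39)
E
```

```text
at [0.4755 0.1266 0.0247] yaw -0.39 turn [-0.0003  0.0015 -0.    ] shift [-0.0007 -0.0001 -0.0007] F [-0.1  0.2 -2.4] op 0.132 t 18.55
```

Emit:
move_arm(targets=[[[0,0,0,0,0,0.015,0],[0,0,0,0,0,0.03,0],[0,0,0,0,0,0.035,0],[0,0,0.03,0,-0.02,0.03,0],[0,0,0.05,0.002,-0.04,0.01,0]]])

```text
clock: 19.05
tool_pos: [0.4753, 0.0716, 0.1459]
eef_rot: [0.999, 0.044, -0.002, -0.001]
contact_force: [1.3, -0.3, -2.5]
opening: 0.134
```

Emit:
move_arm(targets=[[[0,0,0.065,0.002,-0.043,0,0],[0,0,0.065,0.002,-0.043,0,0],[0,0,0.065,0.002,-0.043,0,0],[0,0,0.065,0.002,-0.043,0,0],[0,0,0.065,0.002,-0.043,0,0]]])

```text
clock: 19.55
tool_pos: [0.4852, -0.1488, 0.148]
eef_rot: [0.977, 0.215, 0.0, -0.001]
contact_force: [0.0, -0.5, -2.1]
opening: 0.13
```

```bash
python3 - <<'E'
from h import *
need([.4915,-.230,.095],27.45)
E
```

```text
at [ 0.4852 -0.1488  0.148 ] yaw 24.81 turn [-0.0028 -0.0003  0.0461] shift [ 0.0063 -0.0812 -0.053 ] F [ 0.  -0.5 -2.1] op 0.13 t 19.55
```

Emit:
move_arm(targets=[[[-0.001,0,0.015,0.002,-0.03,-0.006,0],[-0.001,0,0.01,0.002,-0.03,-0.01,0],[0,0,0.006,0.001,-0.01,-0.01,0],[0,0,0,0,0,-0.005,0],[0,0,0,0,0,0,0]]])

```text
clock: 20.05
tool_pos: [0.4866, -0.2295, 0.1146]
eef_rot: [0.974, 0.225, -0.002, 0.001]
contact_force: [-0.7, 0.3, -2.4]
opening: 0.13
```

```bash
python3 - <<'E'
from h import *
need([.4915,-.230,.095],27.45)
E
```

```text
at [ 0.4866 -0.2295  0.1146] yaw 25.98 turn [ 0.0023 -0.0031  0.0257] shift [ 0.0049 -0.0005 -0.0196] F [-0.7  0.3 -2.4] op 0.13 t 20.05
```

Emit:
move_arm(targets=[[[0.002,-0.003,0.023,0.0045,-0.0005,-0.01,0],[0,0,0,0,0,0,0],[0,0,0,0,0,0,0]]])

```text
clock: 20.35
tool_pos: [0.4924, -0.2247, 0.104]
eef_rot: [0.971, 0.24, 0.0, -0.001]
contact_force: [-0.1, 0.2, -2.3]
opening: 0.132
```

```bash
python3 - <<'E'
from h import *
need([.4915,-.230,.085],27.45)
E
```

```text
at [ 0.4924 -0.2247  0.104 ] yaw 27.81 turn [-0.0029 -0.0001 -0.0063] shift [-0.0009 -0.0053 -0.019 ] F [-0.1  0.2 -2.3] op 0.132 t 20.35
```

Emit:
move_arm(targets=[[[-0.003,0,-0.006,-0.0009,-0.005,-0.012,0],[0,0,0,0,0,0,0],[0,0,0,0,0,0,0]]])

```text
clock: 20.65
tool_pos: [0.4921, -0.2283, 0.0913]
eef_rot: [0.971, 0.239, 0.0, 0.0]
contact_force: [0.2, 0.5, -2.1]
opening: 0.134
```

```bash
python3 - <<'E'
from h import *
need([.4915,-.230,.085],27.45)
E
```

```text
at [ 0.4921 -0.2283  0.0913] yaw 27.6 turn [-0.0001  0.0006 -0.0027] shift [-0.0006 -0.0017 -0.0063] F [ 0.2  0.5 -2.1] op 0.134 t 20.65
```

Emit:
move_arm(targets=[[[0,0,-0.003,-0.0006,-0.0015,-0.006,0],[0,0,0,0,0,0,0],[0,0,0,0,0,0,0]]])

```text
clock: 20.95
tool_pos: [0.4914, -0.2301, 0.0849]
eef_rot: [0.972, 0.237, 0.0, 0.0]
contact_force: [-0.9, -0.4, -2.1]
opening: 0.131
```

```bash
python3 - <<'E'
from h import *
need([.4915,-.230,.0627],27.45)
E
```

```text
at [ 0.4914 -0.2301  0.0849] yaw 27.4 turn [0.0001 0.0006 0.0009] shift [ 0.0001  0.0001 -0.0222] F [-0.9 -0.4 -2.1] op 0.131 t 20.95
```

Aligned to 0.1 mm. I'm lowering onto the pins gently.

Emit:
move_arm(targets=[[[0,0,0.001,0,0,-0.004,0],[0,0,0,0,0,-0.004,0],[0,0,0,0,0,-0.003,0],[0,0,0,0,0,0,0]]])

```text
clock: 21.35
tool_pos: [0.4915, -0.2303, 0.0731]
eef_rot: [0.971, 0.237, 0.0, 0.0]
contact_force: [0.3, 0.0, -3.1]
opening: 0.132
```

```bash
python3 - <<'E'
from h import *
need([.4915,-.230,.0627],27.45)
E
```

```text
at [ 0.4915 -0.2303  0.0731] yaw 27.44 turn [0.0002 0.001  0.0002] shift [ 0.      0.0003 -0.0104] F [ 0.3  0.  -3.1] op 0.132 t 21.35
```

Emit:
move_arm(targets=[[[0,0.001,0,0,0.0002,-0.003,0],[0,0,0,0,0,-0.003,0],[0,0,0,0,0,-0.002,0],[0,0,0,0,0,0,0]]])

```text
clock: 21.75
tool_pos: [0.4916, -0.23, 0.0643]
eef_rot: [0.971, 0.237, -0.0, 0.0]
contact_force: [-0.0, 0.2, -2.5]
opening: 0.131
```

```bash
python3 - <<'E'
from h import *
need([.4915,-.230,.0627],27.45)
E
```

```text
at [ 0.4916 -0.23    0.0643] yaw 27.45 turn [ 0.0001 -0.      0.    ] shift [-0.0001 -0.     -0.0016] F [-0.   0.2 -2.5] op 0.131 t 21.75
```

Emit:
move_arm(targets=[[[0,0,0,0,0,-0.001,0],[0,0,0,0,0,-0.001,0],[0,0,0,0,0,-0.0005,0],[0,0,0,0,0,0,0]]])

```text
clock: 22.15
tool_pos: [0.4917, -0.23, 0.0629]
eef_rot: [0.971, 0.237, 0.0, 0.0]
contact_force: [1.1, -0.3, -1.8]
opening: 0.132
```

```bash
python3 - <<'E'
from h import *
need([.4915,-.230,.0627],27.45)
E
```

```text
at [ 0.4917 -0.23    0.0629] yaw 27.45 turn [0.0006 0.0006 0.    ] shift [-0.0002  0.     -0.0002] F [ 1.1 -0.3 -1.8] op 0.132 t 22.15
```

The cover is at its seated height. I'm releasing, backing off and checking.

Emit:
move_arm(targets=[[[0,0,0,0,0,0,0.5],[0,0,0,0,0,0,0.5],[0,0,0,0,0,0,0.5],[0,0,0,0,0,0,0.5],[0,0,0,0,0,0,0.5]]])

```text
clock: 22.65
tool_pos: [0.4927, -0.2305, 0.0632]
eef_rot: [0.971, 0.237, 0.001, 0.001]
contact_force: [0.2, 1.0, -1.0]
opening: 0.5
```

Emit:
move_arm(targets=[[[0,0,0,0,0,0.015,0.5],[0,0,0,0,0,0.03,0.5],[0,0,0,0,0,0.04,0.5],[0,0,0,0,0.02,0.03,0.5],[0,0,0,-0.005,0.045,0,0.5]]])

```text
clock: 23.15
tool_pos: [0.4869, -0.1705, 0.1808]
eef_rot: [0.973, 0.232, 0.001, 0.002]
contact_force: [1.2, 0.2, 0.1]
opening: 0.498
```

Emit:
move_arm(targets=[[[0,0,0,-0.005,0.045,0,0.5],[0,0,0,-0.005,0.045,0,0.5],[0,0,0,-0.005,0.045,0,0.5],[0,0,0,-0.005,0.045,0,0.5],[0,0,0,0,0.03,0,0.5]]])

```text
clock: 23.65
tool_pos: [0.466, 0.0471, 0.1831]
eef_rot: [0.973, 0.23, 0.004, 0.003]
contact_force: [1.5, 0.2, 0.1]
opening: 0.498
```

```bash
python3 - <<'E'
from h import *
p=r.snapshot("top");q=r.snapshot("scene");save(p,"top3.png")
o=cv2.imread("pics/top0.png");n=np.array(p["frame"])[:,:,::-1]
d=np.abs(o.astype(int)-n).sum(2)[205:305,360:450];print("diff mean/max in box region",d.mean(),d.max())
s0=cv2.imread("pics/scene0.png")
a=[cv2.resize(x[205:305,360:450],(260,289),interpolation=3) for x in(o,n)]
b=[cv2.resize(x[180:250,300:390],(390,303),interpolation=3) for x in(s0,np.array(q["frame"])[:,:,::-1])]
t=np.zeros((592,780,3),np.uint8);t[:289,:260]=a[0];t[:289,260:520]=a[1];t[289:,:390]=b[0];t[289:,390:]=b[1]
cv2.imwrite("pics/end.png",t)
E
```

```text
diff mean/max in box region 22.575333333333333 209
```

View pics/end.png

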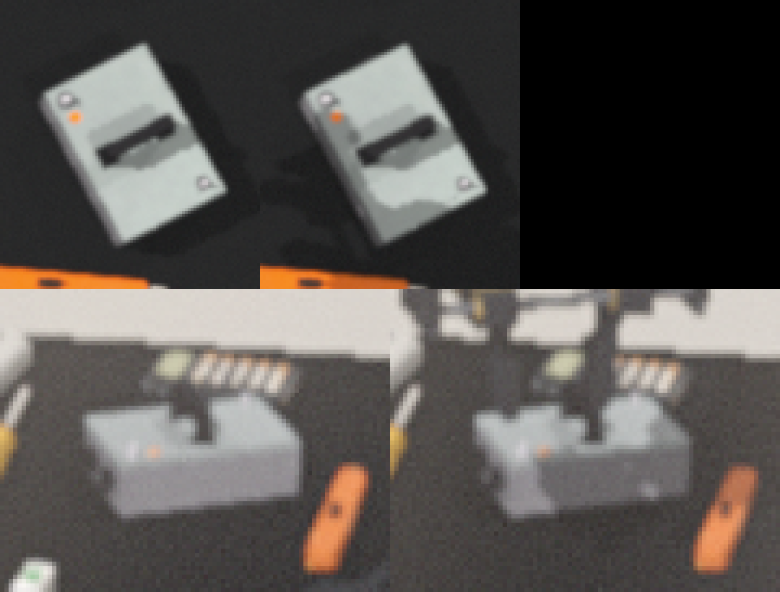

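In the before/after crops the cover looks the same: orange dot at upper left, both pins through their holes, handle in the same spot. Only the shadows differ. I'm handing the job in.

```bash
python3 -c "
from h import *
need([0,0,0],0);print(r.finish_job())"
```

```text
at [0.467  0.0495 0.1832] yaw 26.95 turn [ 0.0038  0.0093 -0.4703] shift [-0.467  -0.0495 -0.1832] F [ 0.1 -0.9  0.5] op 0.498 t 23.75
the job is handed in; nothing more can be done
None
```

The job is handed in at about 24 s on the robot's clock; the hand-in reports no verdict. I laid the cover flat on clear bench and let go, put the spare fuse in the empty way, and set the cover back on both pins.

- **Fuse:** it met a firm stop (22 N) at the expected height. The top view then showed the green patch 50.8 mm from the blue one, parallel to it, against 50 mm expected.
- **Fitted fuse:** the blue patch was in the same place before and after the spare went in.
- **Cover:** it went on with no noticeable rise in force and was released within about 0.3 mm of the expected seated position and height. The before and after pictures match, with the orange dot on the same side and both pins showing.
- **Disagreements:** the top camera read about 1 to 1.5 mm off from the arm's own positions, within its stated accuracy. The raw before/after picture difference was large, but I put that down to the arm's shadow.
- **Not measured:** I did not check the cover's flushness or the bench objects' positions with numbers at the end; the pictures showed nothing out of place.

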